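Take the pile apart and set up the slide-staining station

TASK

Take the pile on the bench apart and put every thing on its own place: the dropper bottle upright in the small round holder, the cover-slip box centred on the small square stand, and the timer centred on the large square stand, both squared up with their stands. The white-capped specimen cup is in the timer's way: put it upright in the large round holder. Do not tip the bottle or the cup over, and leave the petri dish and the forceps where they lie.

Things in the scene. Friction and masses are not known exactly. Their poses are not given: they have to be found in the camera images.
- bottle: Small clear dropper bottle with a black collar and black rubber bulb, standing on top of the pile. Body 33 mm diameter up to 62 mm, collar 22 mm diameter from 62 to 72 mm, bulb 16 mm thick from 72 to 96 mm (top). About 45 g; its foot is slightly rounded, so it may lean 3 degrees. Best gripped by the body's top or the collar, about 60 mm above its underside. Origin: centre of the underside; z up.
- slip_box: Flat square white plastic box of cover slips, 52 x 52 mm and 16 mm high, about 50 g, lid fixed; it lies on the timer, behind its buttons and a little over its rear edge, and under the bottle. Grip it across its y sides, with the fingertips staying above the timer under it. x and y run along its sides. Origin: centre of the underside; z up.
- the_timer: White bench timer, 68 mm (its x) by 64 mm (its y); its flat case is 18 mm high, and a row of three round buttons near its -x edge stands up to 22 mm; about 90 g; it lies flat on the bench at the bottom of the pile. Its y sides (64 mm apart) are the ones to grip. Which way round it faces on its stand does not matter. Origin: centre of the underside; z up.
- cup: Specimen cup with a white screw cap (fixed), 60 mm high, cap 56 mm diameter over the top 12 mm, body tapering to about 42 mm at the foot, about 40 g; it stands on the large square stand at the start. Grip it across the cap. Origin: centre of the underside; z up.
- timer_stand: Large square stand, aluminium with a flat dark rubber top, 96 x 96 mm, top face 12 mm above the bench, no rim; fixed. The place of the timer; the specimen cup stands on it at the start. x and y run along its sides. Origin: centre of its underside, on the bench; z up.
- box_stand: Small square stand, aluminium with a flat dark rubber top, 70 x 70 mm, top face 12 mm above the bench, no rim; fixed. The place of the cover-slip box. x and y run along its sides. Origin: centre of its underside, on the bench; z up.
- cup_holder: Large round grey holder: a ring wall 16 mm high, open inside to 68 mm diameter, with a dark floor 4 mm above the bench; fixed. The place of the specimen cup. Origin: centre of its underside, on the bench; z up.
- bottle_holder: Small round grey holder: a ring wall 16 mm high, open inside to 49 mm diameter, with a dark floor 4 mm above the bench; fixed. The place of the dropper bottle. Origin: centre of its underside, on the bench; z up.
- dish: Bystander: loose closed petri dish, 88 mm diameter, 15 mm high, flat on the bench; to be left where it lies. Origin: centre of the underside; z up.
- tweezers: Bystander: loose steel forceps, 127 mm long (along its y), 14 mm wide, 7 mm high, flat on the bench in front of a fixed row of tall upright books (0.28 m high, from x = 0.61 m to the back, y = 0.11 to 0.40 m): keep the arm and the gripper clear of those; to be left where it lies. Origin: centre of the underside; z up.

How it is judged:
At the end, for the whole second after the job is handed in: Timer on the large square stand (centre within 13 mm), cover-slip box on the small one (12 mm), both squared up within 0.22 rad, any way round; cup on the floor of the large round holder (15 mm), bottle on that of the small one (12 mm); all upright within 0.15 rad, released, at rest (horizontal distance between the_timer and timer_stand below 0.013 m and z of the_timer in the frame of timer_stand between 0.009 and 0.016 m and angle between each of the_timer, slip_box, cup, bottle's own z axis and vertical below 0.15 rad and linear speed of each of the_timer, slip_box, cup, bottle below 0.02 m/s and contact force between each of the_timer, slip_box, cup, bottle and the fingers below 0.1 N and (angle between the x axis of the_timer and the x axis of timer_stand, either way round below 0.22 rad or angle between the x axis of the_timer and the y axis of timer_stand, either way round below 0.22 rad) and horizontal distance between slip_box and box_stand below 0.012 m and z of slip_box in the frame of box_stand between 0.009 and 0.016 m and (angle between the x axis of slip_box and the x axis of box_stand, either way round below 0.22 rad or angle between the x axis of slip_box and the y axis of box_stand, either way round below 0.22 rad) and horizontal distance between cup and cup_holder below 0.015 m and z of cup in the frame of cup_holder between 0.001 and 0.008 m and horizontal distance between bottle and bottle_holder below 0.012 m and z of bottle in the frame of bottle_holder between 0.001 and 0.008 m); the robot touches nothing.
It fails at once if the petri dish or the forceps is pushed more than 25 mm from its place (distance of any of dish, tweezers from where it was at the start of the episode above 0.025 m).
It fails at once if the dropper bottle or the specimen cup is tipped over (angle between any of bottle, cup's own z axis and vertical above 0.7 rad).
It also fails if it takes over 115 s, if anything falls off the work surface, if the arm or the gripper's body presses on something with over 40 N, if the wrist force passes 120 N, or if a joint passes its speed limit or range.

ROBOT

A 6-joint arm with a two-finger parallel gripper is mounted at the origin on a cart in front of the work surface, level with it; the furniture and walls round the work are solid. World frame = base frame: x ahead of the robot, y to its left, z up, the work surface at z = 0. Lengths are in m, angles in rad, forces in N, time in s.
With the tool pointing down it reaches from about 0.35 to 0.725 m from the base axis. Payload 4.3 kg.
Tool frame: the origin (TCP) lies between the finger pads; the fingertips stand 25 mm ahead of it and the grasp point (between the pads) lies 6 mm ahead of it; z points along the fingers, y is the line along which they close (so a half turn about z gives the same grasp; the last joint's range is limited). The gripper opens to 85 mm and grips with 20 to 120 N. Pads are 22 mm wide; open, the fingers measure 114 mm over their backs; the gripper's body (76 mm by 85 mm) begins 54 mm behind the grasp point. The pads swing forward as they close: fully open they stand 13 mm farther back than shut.
Start: joints at [-1.456, 0.377, 0.081, 1.274, 0, 1.46], TCP at [0.128, -0.561, 0.256] pointing down, gripper open.
Joint ranges: [-2.72, 2.72], [-0.84, 1.66], [-1.02, 1.22], [-1.77, 2.12], [-1.37, 1.28], [-3.14, 3.14]. Speed limits (rad/s): [2.57, 2.57, 3.14, 3.14, 3.14, 3.14].

INTERFACE

Orientations are given as a 3x3 rotation matrix whose columns are the frame's x, y, z axes.
In Python, from bench import * gives the robot as it stands.
- The arm moves only by the shell command python3 -m pendant 'ROWS'. ROWS is text: rows parted by semicolons, each of 5 numbers parted by spaces: the shift along the tool's x, y, z in units of 40 mm (1.0 is 40 mm), then the turn about the tool's z in units of 5 degrees (1.0 is 5 degrees), then the gripper's target within -1 to 1 (shut at 1, half-way at 0, fully open at -1). A call has 1 to 5 rows; each row shifts and turns the commanded pose from where the row before left it, along the tool's axes as they then stand; what a row does not reach is not made up. A row lasts 1/8 s, in which the tool goes at most 62.5 mm and 10.7 degrees, less where a joint would pass 70% of its speed; a pose out of reach is approached as far as the arm can. A call is refused whole if a number of a shift passes 1 or a number of a turn 1, either way. A call with a gripper value outside its range is refused whole. The fingers move at their own pace and stop on an object; the grip force is fixed at half the most. Time passes only in rows, so rows that do not move let the fingers close. It gives the time, the measured TCP pose, the force, the opening and the grip force at its end, in the units of the state.
- sense(): the state, without advancing time (a new reading comes with each control period).
- capture(name): name is "side" or "top" or "wrist"; returns (picture, depth): 420x560x3 uint8, blue, green, red; 420x560 float32, m along the optical axis (not along the pixel's ray), 0 where there is no reading.
- camera_params(name): a dict with "fov_y" (degrees; the focal length in pixels is half the picture's height over the tangent of half this angle, whatever the lens; pixels are square), "cx", "cy" (the principal point, pixels), "R" (3x3) and "t" (3): a world point X has camera coordinates R X + t; the wrist camera has in their place "tool_from_camera" (4x4, takes a point from camera to tool coordinates, whose origin is the TCP and whose axes are the flange's). Camera axes: x right, y down, z forward; pixel columns grow to the right and rows downward; lengths in m; the calibration is good to about 2 mm. A picture is of the moment at which its call begins: read the wrist's pose just before it. camera_params takes no time and is no camera call.
- hand_in(): hands the job in; it is judged then, once.
Trained networks look in the newest picture that a camera, given by its name, has taken for a name from the list of things; names that differ only in an ending like _2 or _b are one class to them, and where a whole thing is asked for, a point or a joint stands for the part that bears it (a point fixed in the world has none). Each returns a list of dicts, best first, with "confidence" (0 to 1); they miss things now and then, are a little off and sometimes report something else, mostly with a low value. They report only what shows in the picture. A call takes as long as a camera call.
- spot_in(query, camera): "xyz" ([x, y, z] in m, in the coordinates of the camera as it stood for that picture, good to about 4 mm: the middle of the surface that is visible of it).
The state is a dict: "time_s": time; "joint_positions": joint angles; "joint_vel": joint speeds; "tau": joint torques, N m; "position": TCP position; "tool_rot": TCP orientation; "wrist_force": force on the tool from outside, world axes, zero at the start; "torque": the same for the moment, N m; "grip_width": finger opening in m; "grasp_force": force on a finger pad.
Only numpy, scipy, OpenCV 4.12 (cv2) and the standard library are available. Lean on these libraries where they do the work, as an engineer would, in place of code of your own. Each camera call takes 0.05 s, during which the arm holds its last target. There are 200 camera calls.

## Working session

There is one attempt and no reset: what is moved stays moved. The work goes in short steps, Python scripts to look and compute and a shell command to move; the robot and the scene stay as the last step left them, time stands still between calls to the robot, and variables do not carry over. Pictures are saved under pics/ and viewed, at most 14 in all, crops included, and the job is handed in when it is done.

```bash
mkdir -p pics; ls; cat > h.py <<'E'
from bench import *
import numpy as np, cv2
def cam(n):
    p=camera_params(n); f=210/np.tan(np.radians(p["fov_y"]/2)); return p,f
def toworld(n,P,s=None):
    P=np.atleast_2d(P); p=camera_params(n)
    if n=="wrist":
        T=np.array(p["tool_from_camera"]); Q=P@T[:3,:3].T+T[:3,3]
        return Q@np.array(s["tool_rot"]).T+np.array(s["position"])
    return (P-np.array(p["t"]))@np.array(p["R"])
def cloud(n,d,s=None):
    p,f=cam(n); v,u=np.mgrid[:420,:560]
    P=np.stack([(u-p["cx"])/f*d,(v-p["cy"])/f*d,d],-1).reshape(-1,3)
    return toworld(n,P,s).reshape(420,560,3)
E
python3 - <<'E'
from h import *
s=sense(); print(s["time_s"],s["position"],np.round(s["tool_rot"],3).tolist())
for n in("top","side"):
    im,d=capture(n); cv2.imwrite(f"pics/{n}0.png",im); np.save(n+"0.npy",d)
    print(n,cam(n)[1],{k:np.round(v,3).tolist() for k,v in camera_params(n).items()})
    for q in "bottle slip_box the_timer cup timer_stand box_stand cup_holder bottle_holder dish tweezers".split():
        r=spot_in(q,n); print(q,[(np.round(toworld(n,x["xyz"])[0],3).tolist(),round(x["confidence"],2)) for x in r[:2]])
E
```

```text
pics
0.0 [ 0.12808318 -0.55993839  0.25538281] [[0.975, 0.223, -0.0], [0.223, -0.975, 0.002], [0.0, -0.002, -1.0]]
top 403.3734720483274 {'fov_y': 55.004, 'cx': 268.582, 'cy': 207.169, 'R': [[-0.014, -1.0, 0.015], [-0.993, 0.012, -0.116], [0.116, -0.017, -0.993]], 't': [-0.011, 0.56, 0.927]}
bottle [([0.453, -0.173, 0.086], 0.74), ([0.481, -0.332, 0.013], 0.17)]
slip_box [([0.437, -0.161, 0.03], 0.59)]
the_timer [([0.413, -0.173, 0.02], 0.7)]
cup [([0.504, -0.345, 0.07], 0.94)]
timer_stand [([0.481, -0.332, 0.014], 0.88)]
box_stand [([0.585, -0.038, 0.011], 0.72)]
cup_holder [([0.42, 0.139, 0.006], 0.88)]
bottle_holder [([0.435, 0.317, 0.001], 0.82)]
dish [([0.645, -0.186, 0.016], 0.69)]
tweezers [([0.583, 0.159, 0.004], 0.57)]
side 474.8938496405407 {'fov_y': 47.71, 'cx': 282.65, 'cy': 208.382, 'R': [[0.94, -0.34, -0.011], [-0.133, -0.339, -0.931], [0.313, 0.877, -0.364]], 't': [-0.495, 0.123, 1.243]}
bottle [([0.455, -0.184, 0.073], 0.65)]
slip_box [([0.44, -0.195, 0.028], 0.78), ([0.423, 0.144, 0.008], 0.28)]
the_timer [([0.416, -0.201, 0.013], 0.56)]
cup [([0.5, -0.365, 0.056], 0.77)]
timer_stand [([0.484, -0.369, 0.013], 0.83)]
box_stand [([0.58, -0.051, 0.014], 0.81)]
cup_holder [([0.42, 0.146, 0.007], 0.81)]
bottle_holder [([0.43, 0.306, 0.011], 0.62)]
dish [([0.645, -0.195, 0.015], 0.9)]
tweezers []
```

View pics/top0.png

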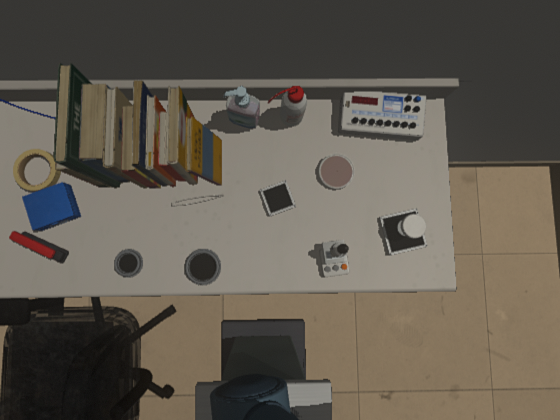

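```bash
python3 - <<'E'
from h import *
W=cloud("top",np.load("top0.npy")); np.save("W.npy",W)
X,Y,Z=W[...,0],W[...,1],W[...,2]
def rep(n,m):
    p=W[m][:,:2].astype(np.float32)
    (c,sz,a)=cv2.minAreaRect(p); cc,r=cv2.minEnclosingCircle(p)
    print(n,len(p),"rect",np.round(c,4),np.round(sz,3),round(a,1),"circ",np.round(cc,4),round(r,4),"med z",np.round(np.median(W[m][:,2]),4))
def box(x,y,r): return (abs(X-x)<r)&(abs(Y-y)<r)
rep("cup",box(.504,-.35,.06)&(Z>.052))
rep("tstand",box(.484,-.345,.08)&(Z>.008)&(Z<.017))
rep("bstand",box(.585,-.04,.06)&(Z>.008)&(Z<.017))
rep("cuph",box(.42,.142,.06)&(Z>.012)&(Z<.02))
rep("both",box(.432,.31,.05)&(Z>.012)&(Z<.02))
rep("bottletop",box(.453,-.178,.04)&(Z>.08))
rep("box",box(.44,-.17,.06)&(Z>.030)&(Z<.038))
rep("timer",box(.43,-.17,.06)&(Z>.015)&(Z<.025))
rep("dish",box(.645,-.19,.06)&(Z>.01)&(Z<.02))
E
```

```text
cup 492 rect [ 0.5083 -0.3478] [0.055 0.054] 0.9 circ [ 0.5079 -0.3481] 0.0282 med z 0.0722
tstand 1049 rect [ 0.499  -0.3438] [0.096 0.097] 12.4 circ [ 0.499  -0.3441] 0.0671 med z 0.0118
bstand 802 rect [ 0.5845 -0.0404] [0.07 0.07] 19.6 circ [ 0.5836 -0.0406] 0.0479 med z 0.0121
cuph 246 rect [0.4212 0.142 ] [0.078 0.078] 35.3 circ [0.421  0.1428] 0.04 med z 0.0161
both 194 rect [0.4327 0.32  ] [0.06  0.057] 88.6 circ [0.4327 0.32  ] 0.0306 med z 0.0161
bottletop 150 rect [ 0.4568 -0.1741] [0.029 0.025] 18.4 circ [ 0.4566 -0.1756] 0.0156 med z 0.1031
box 292 rect [ 0.4522 -0.171 ] [0.052 0.052] 7.3 circ [ 0.4522 -0.1706] 0.035 med z 0.034
timer 358 rect [ 0.4307 -0.173 ] [0.068 0.064] 7.0 circ [ 0.4293 -0.1726] 0.0431 med z 0.0188
dish 992 rect [ 0.6496 -0.1867] [0.086 0.088] 1.1 circ [ 0.6503 -0.1864] 0.0444 med z 0.0149
```

```bash
cat > plan.py <<'E'
import sys; from h import *
def plan(x,y,z,psi):
    s=sense(); R=np.array(s["tool_rot"]); p=np.array(s["position"])
    cur=np.degrees(np.arctan2(R[1,0],R[0,0])); d=R.T@(np.array([x,y,z])-p)
    print("t%.1f"%s["time_s"],"pos",np.round(p,4),"psi %.1f"%cur,"w %.3f"%s["grip_width"],"| shift units",np.round(d/.04,2),"then turn",round((cur-psi)/5,2))
if __name__=="__main__": plan(*map(float,sys.argv[1:5]))
E
python3 -m pendant '0 0 0 0.57 -1; 0 0 0 0.57 -1; 1 -0.4 0 0 -1; 1 -0.4 0 0 -1; 1 -0.4 0 0 -1'
python3 -m pendant '1 -0.4 0 0 -1; 1 -0.4 0 0 -1; 1 -0.4 0 0 -1; 1 -0.4 0 0 -1; 1 -0.4 0 0 -1'
python3 -m pendant '1 -0.4 0 0 -1; 1 -0.4 0 0 -1'
python3 plan.py .508 -.348 .072 7.2
python3 - <<'E'
from h import *
W=np.load("W.npy");X,Y,Z=W[...,0],W[...,1],W[...,2]
for zl in(.115,.122,.126):
    m=(abs(X-.455)<.04)&(abs(Y+.175)<.04)&(Z>zl); print(zl,m.sum(),np.round(W[m].mean(0),4),np.round(W[m].min(0),3),np.round(W[m].max(0),3))
E
```

```text
time_s: 1.72
position: [0.2422, -0.4974, 0.2564]
tool_rot: [[0.992, 0.124, 0.0], [0.124, -0.992, -0.0], [0.0, 0.0, -1.0]]
wrist_force: [-0.0, 0.6, 0.7]
grip_width: 0.0856
grasp_force: 0.0
time_s: 2.35
position: [0.4309, -0.3928, 0.2564]
tool_rot: [[0.992, 0.125, 0.0], [0.125, -0.992, -0.0], [0.0, 0.0, -1.0]]
wrist_force: [0.2, -0.9, 0.3]
grip_width: 0.0855
grasp_force: 0.0
time_s: 2.6
position: [0.5062, -0.3511, 0.2564]
tool_rot: [[0.992, 0.125, 0.0], [0.125, -0.992, -0.0], [0.0, 0.0, -1.0]]
wrist_force: [0.4, -0.3, 0.4]
grip_width: 0.0853
grasp_force: 0.0
t2.6 pos [ 0.5062 -0.3511  0.2564] psi 7.2 w 0.085 | shift units [ 0.05 -0.07  4.61] then turn -0.0
0.115 43 [ 0.4594 -0.1763  0.1252] [ 0.453 -0.185  0.117] [ 0.466 -0.171  0.132]
0.122 33 [ 0.4594 -0.1773  0.1271] [ 0.453 -0.185  0.122] [ 0.466 -0.172  0.132]
0.126 21 [ 0.4594 -0.1781  0.1289] [ 0.455 -0.182  0.126] [ 0.464 -0.173  0.132]
```

```bash
python3 -m pendant '0.05 -0.05 1 0 -1; 0 0 1 0 -1; 0 0 1 0 -1; 0 0 1 0 -1; 0 0 0.6 0 -1' >/dev/null
python3 -m pendant '0 0 0 0 0; 0 0 0 0 1; 0 0 0 0 1; 0 0 0 0 1; 0 0 0 0 1'
python3 -m pendant '0 0 0 0 1; 0 0 0 0 1; 0 0 -0.3 0 1; 0 0 -0.5 0 1; 0 0 -0.8 0 1'; python3 plan.py .421 .1425 .21 7.2
```

```text
time_s: 3.85
position: [0.5075, -0.3502, 0.0735]
tool_rot: [[0.992, 0.125, 0.002], [0.125, -0.992, -0.002], [0.002, 0.002, -1.0]]
wrist_force: [-0.7, -0.2, 3.9]
grip_width: 0.0536
grasp_force: 63.0
time_s: 4.47
position: [0.5057, -0.3487, 0.136]
tool_rot: [[0.992, 0.125, -0.003], [0.125, -0.992, 0.002], [-0.002, -0.002, -1.0]]
wrist_force: [-0.7, -0.7, -0.3]
grip_width: 0.0536
grasp_force: 63.0
t4.5 pos [ 0.5057 -0.3487  0.136 ] psi 7.2 w 0.054 | shift units [ -0.57 -12.45  -1.82] then turn -0.0
```

```bash
python3 -m pendant '0 0 -1 0 1; 0 0 -0.8 0 1; 0 -0.6 0 0 1; 0 -1 0 0 1; 0 -1 0 0 1' >/dev/null
python3 -m pendant '0 -1 0 0 1; 0 -1 0 0 1; 0 -1 0 0 1; -0.1 -1 0 0 1; -0.1 -1 0 0 1' >/dev/null
python3 -m pendant '-0.1 -1 0 0 1; -0.1 -1 0 0 1; -0.1 -1 0 0 1; 0 -1 0 0 1; 0 -0.85 0 0 1'; python3 -m pendant '0 0 0 0 1; 0 0 0 0 1'; python3 plan.py .421 .1425 .0755 7.2
python3 - <<'E'
from h import *
im,d=capture("top"); W=cloud("top",d); X,Y,Z=W[...,0],W[...,1],W[...,2]
cv2.imwrite("pics/a.png",np.hstack([cv2.resize(im[200:330,130:290],None,fx=2.4,fy=2.4),cv2.resize(capture("side")[0],(400,312))]))
E
```

```text
time_s: 6.35
position: [0.4258, 0.1298, 0.2086]
tool_rot: [[0.989, 0.145, -0.002], [0.145, -0.989, 0.012], [-0.0, -0.012, -1.0]]
wrist_force: [-0.3, -0.5, -0.1]
grip_width: 0.0538
grasp_force: 63.0
time_s: 6.6
position: [0.4266, 0.1275, 0.2084]
tool_rot: [[0.99, 0.141, -0.002], [0.141, -0.99, 0.011], [-0.0, -0.011, -1.0]]
wrist_force: [-0.0, 0.7, -0.9]
grip_width: 0.0534
grasp_force: 63.0
t6.6 pos [0.4266 0.1275 0.2084] psi 8.1 w 0.053 | shift units [-0.09 -0.36  3.33] then turn 0.18
```

View pics/a.png

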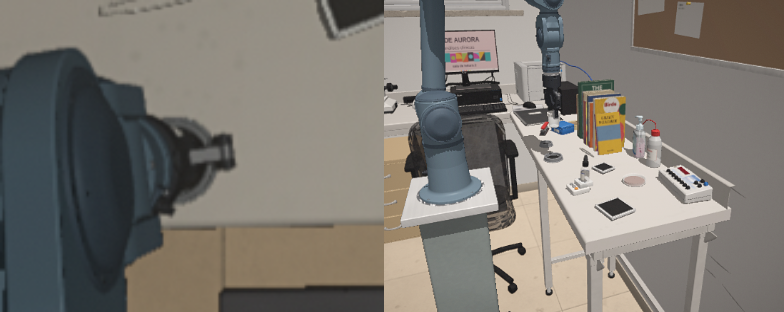

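```bash
python3 -m pendant '-0.09 -0.36 0 0.18 1; 0 0 0.8 0 1; 0 0 0.9 0 1; 0 0 0.8 0 1; 0 0 0.3 0 1'; python3 -m pendant '0 0 0 0 1';python3 plan.py .421 .1425 .067 7.2
python3 - <<'E'
from h import *
im,d=capture("side"); W=cloud("side",d); X,Y,Z=W[...,0],W[...,1],W[...,2]
m=(abs(X-.42)<.06)&(abs(Y-.142)<.06)&(Z>.03)&(Z<.15); v,u=np.where(m); print(v.min(),v.max(),u.min(),u.max())
cv2.imwrite("pics/b.png",cv2.resize(im[v.min()-20:v.max()+30,u.min()-30:u.max()+30],None,fx=5,fy=5)[:600,:800])
E
```

```text
time_s: 7.32
position: [0.4209, 0.1304, 0.0949]
tool_rot: [[0.99, 0.141, -0.007], [0.141, -0.99, 0.021], [-0.004, -0.022, -1.0]]
wrist_force: [-0.5, 0.5, -0.1]
grip_width: 0.0535
grasp_force: 63.1
time_s: 7.45
position: [0.422, 0.1307, 0.0962]
tool_rot: [[0.99, 0.142, -0.005], [0.142, -0.99, 0.022], [-0.002, -0.022, -1.0]]
wrist_force: [1.0, -0.3, -1.2]
grip_width: 0.0542
grasp_force: 63.1
t7.5 pos [0.422  0.1307 0.0962] psi 8.2 w 0.054 | shift units [ 0.02 -0.28  0.74] then turn 0.19
166 206 224 246
```

View pics/b.png

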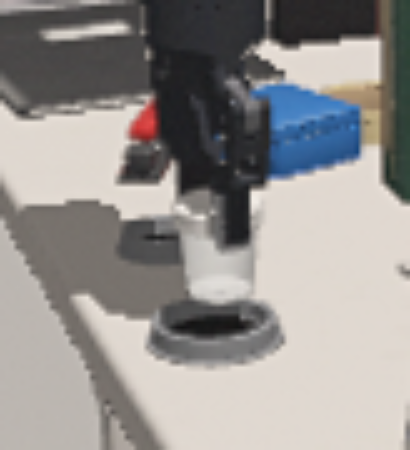

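```bash
python3 -m pendant '0 -0.28 0 0.19 1; 0 0 0 0 1'; python3 plan.py .421 .1425 .067 7.2; python3 -c "
from h import *; print(np.round(sense()['joint_positions'],3))"
```

```text
time_s: 7.75
position: [0.4234, 0.1317, 0.0977]
tool_rot: [[0.99, 0.138, -0.003], [0.138, -0.99, 0.031], [0.001, -0.031, -1.0]]
wrist_force: [-0.3, 0.0, -1.0]
grip_width: 0.0538
grasp_force: 63.1
t7.8 pos [0.4234 0.1317 0.0977] psi 7.9 w 0.054 | shift units [-0.02 -0.25  0.78] then turn 0.15
[ 0.138  0.235 -0.559  0.776  0.031  3.141]
```

```bash
python3 -m pendant '0 0 0 -1 1; 0 0 0 -1 1; 0 0 0 -1 1; 0 0 0 -1 1; 0 0 0 0 1'; python3 plan.py .421 .1425 .067 28
```

```text
time_s: 8.38
position: [0.4228, 0.1317, 0.0972]
tool_rot: [[0.884, 0.468, -0.004], [0.468, -0.883, 0.03], [0.011, -0.029, -1.0]]
wrist_force: [-0.4, -0.0, -0.8]
grip_width: 0.0535
grasp_force: 63.0
t8.4 pos [0.4228 0.1317 0.0972] psi 27.9 w 0.054 | shift units [ 0.08 -0.24  0.76] then turn -0.02
```

```bash
python3 -m pendant '0.08 -0.24 0 0 1; 0 0 0.4 0 1; 0 0 0.26 0 1; 0 0 0.06 0 1; 0 0 0 0 1'; python3 plan.py .421 .1425 .067 28
```

```text
time_s: 9.0
position: [0.4205, 0.1425, 0.0682]
tool_rot: [[0.883, 0.469, -0.005], [0.469, -0.883, 0.03], [0.009, -0.029, -1.0]]
wrist_force: [0.1, -0.3, -0.5]
grip_width: 0.0539
grasp_force: 63.0
t9.0 pos [0.4205 0.1425 0.0682] psi 27.9 w 0.054 | shift units [0.01 0.01 0.03] then turn -0.01
```

```bash
python3 -m pendant '0 0 0.06 0 1; 0 0 0 0 0; 0 0 0 0 -1; 0 0 0 0 -1; 0 0 0 0 -1'; python3 -m pendant '0 0 -0.5 0 -1; 0 0 -1 0 -1; 0 0 -1 0 -1; 0 0 -1 0 -1'; python3 plan.py .459 -.177 .21 28
```

```text
time_s: 9.62
position: [0.4207, 0.1426, 0.0659]
tool_rot: [[0.883, 0.469, -0.005], [0.469, -0.883, 0.03], [0.01, -0.029, -1.0]]
wrist_force: [-0.6, 0.0, 0.2]
grip_width: 0.0852
grasp_force: 0.0
time_s: 10.12
position: [0.4211, 0.1382, 0.207]
tool_rot: [[0.883, 0.469, -0.005], [0.469, -0.883, 0.03], [0.01, -0.029, -1.0]]
wrist_force: [0.6, 0.6, 0.4]
grip_width: 0.0853
grasp_force: 0.0
t10.1 pos [0.4211 0.1382 0.207 ] psi 28.0 w 0.085 | shift units [-2.86  7.4  -0.32] then turn -0.01
```

```bash
python3 -m pendant '-0.36 0.925 -0.04 0 -1; -0.36 0.925 -0.04 0 -1; -0.36 0.925 -0.04 0 -1; -0.36 0.925 -0.04 0 -1; -0.36 0.925 -0.04 0 -1' >/dev/null; python3 -m pendant '-0.36 0.925 -0.04 0 -1; -0.36 0.925 -0.04 0 -1; -0.36 0.925 -0.04 0 -1; 0 0 0 0 -1'; python3 plan.py .459 -.177 .100 28
python3 - <<'E'
from h import *
s=sense(); im,d=capture("wrist"); W=cloud("wrist",d,s); cv2.imwrite("pics/w1.png",im); print(np.round(camera_params("wrist")["tool_from_camera"],3).tolist())
X,Y,Z=W[...,0],W[...,1],W[...,2]
for a,b in((.06,.097),(.11,.14)):
    m=(abs(X-.457)<.04)&(abs(Y+.177)<.04)&(Z>a)&(Z<b)
    if m.any(): print(m.sum(),np.round(W[m].mean(0),4),np.round(W[m].min(0),3),np.round(W[m].max(0),3))
im,d=capture("top"); W=cloud("top",d);X,Y,Z=W[...,0],W[...,1],W[...,2]
m=(abs(X-.42)<.04)&(abs(Y-.142)<.04)&(Z>.05); print("cup",cv2.minEnclosingCircle(W[m][:,:2].astype(np.float32)),np.median(W[m][:,2]))
E
```

```text
time_s: 11.25
position: [0.4588, -0.1798, 0.2088]
tool_rot: [[0.885, 0.466, -0.004], [0.465, -0.885, 0.029], [0.01, -0.028, -1.0]]
wrist_force: [-0.6, 1.1, 1.3]
grip_width: 0.0854
grasp_force: 0.0
t11.2 pos [ 0.4588 -0.1798  0.2088] psi 27.7 w 0.085 | shift units [0.01 0.02 2.72] then turn -0.05
[[0.001, -0.953, -0.303, 0.077], [1.0, 0.0, 0.001, -0.001], [-0.001, -0.303, 0.953, -0.119], [0.0, 0.0, 0.0, 1.0]]
654 [ 0.466  -0.1713  0.0808] [ 0.445 -0.192  0.06 ] [ 0.475 -0.159  0.097]
416 [ 0.4626 -0.1758  0.1243] [ 0.454 -0.184  0.11 ] [ 0.468 -0.169  0.132]
cup ((0.4217855930328369, 0.14656665921211243), 0.02778005786240101) 0.06463194766567276
```

View pics/w1.png

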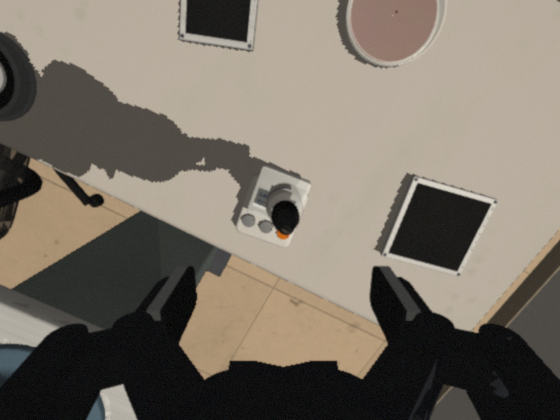

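```bash
python3 -m pendant '0.05 0.02 0.7 0 -1; 0 0 0.9 0 -1; 0 0 0.8 0 -1; 0 0 0.32 0 -1; 0 0 0 0 -1'; python3 plan.py .4605 -.176 .100 28;  python3 -m pendant '0 0 0 0 0; 0 0 0 0 1; 0 0 0 0 1; 0 0 0 0 1; 0 0 0 0 1'; python3 -m pendant '0 0 0 0 1; 0 0 -0.2 0 1; 0 0 -0.4 0 1; 0 0 -0.8 0 1; 0 0 -0.8 0 1';  python3 plan.py .4327 .32 .2 48
python3 - <<'E'
from h import *
im,d=capture("side"); W=cloud("side",d); X,Y,Z=W[...,0],W[...,1],W[...,2]
m=(abs(X-.46)<.06)&(abs(Y+.176)<.06)&(Z>.012)&(Z<.2); v,u=np.where(m); print(v.min(),v.max(),u.min(),u.max())
cv2.imwrite("pics/c.png",cv2.resize(im[v.min()-20:v.max()+30,u.min()-30:u.max()+30],None,fx=4,fy=4)[:600,:800])
E
```

```text
time_s: 11.98
position: [0.4594, -0.1728, 0.0998]
tool_rot: [[0.883, 0.47, -0.006], [0.47, -0.882, 0.031], [0.009, -0.03, -0.999]]
wrist_force: [0.3, 0.2, -0.4]
grip_width: 0.0853
grasp_force: 0.0
t12.0 pos [ 0.4594 -0.1728  0.0998] psi 28.0 w 0.085 | shift units [-0.01  0.08 -0.01] then turn 0.0
time_s: 12.6
position: [0.4607, -0.1743, 0.1012]
tool_rot: [[0.883, 0.469, -0.003], [0.469, -0.883, 0.029], [0.011, -0.027, -1.0]]
wrist_force: [-0.5, 0.7, 5.1]
grip_width: 0.027
grasp_force: 58.5
time_s: 13.22
position: [0.4601, -0.1764, 0.1892]
tool_rot: [[0.883, 0.469, -0.005], [0.469, -0.883, 0.03], [0.009, -0.029, -1.0]]
wrist_force: [0.4, -0.0, -0.1]
grip_width: 0.0272
grasp_force: 58.8
t13.2 pos [ 0.4601 -0.1764  0.1892] psi 27.9 w 0.027 | shift units [  5.21 -11.28   0.11] then turn -4.01
181 259 257 292
```

View pics/c.png

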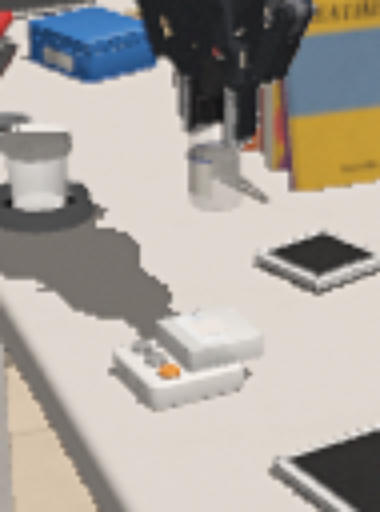

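```bash
python3 -m pendant '0 0 0 -1 1; 0 0 0 -1 1; 0 0 0 -1 1; 0 0 0 -1 1; 0.5 -0.5 0 0 1' >/dev/null; python3 -m pendant '0.8 -0.8 0 0 1; 0.8 -0.8 0 0 1; 0.8 -0.8 0 0 1; 0.8 -0.8 0 0 1; 0.8 -0.8 0 0 1' > /dev/null;  python3 -m pendant '0.8 -0.8 0 0 1; 0.8 -0.8 0 0 1; 0.8 -0.8 0 0 1; 0.8 -0.8 0 0 1; 0.8 -0.8 0 0 1';  python3 plan.py .4327 .32 .19 48
```

```text
time_s: 15.15
position: [0.4354, 0.3049, 0.203]
tool_rot: [[0.67, 0.743, -0.005], [0.742, -0.669, 0.03], [0.019, -0.024, -1.0]]
wrist_force: [0.0, 0.7, 0.5]
grip_width: 0.0275
grasp_force: 58.8
t15.2 pos [0.4354 0.3049 0.203 ] psi 48.0 w 0.027 | shift units [ 0.23 -0.29  0.34] then turn -0.01
```

```bash
python3 -m pendant '0.23 -0.27 0.4 0 1; 0 0 0.8 0 1; 0 0 0.8 0 1; 0 0 0.35 0 1; 0 0 0 0 1';  python3 plan.py .4327 .32 .071 48
python3 - <<'E'
from h import *
s=sense(); p=np.array(s["position"]); 
im,d=capture("side"); W=cloud("side",d); X,Y,Z=W[...,0],W[...,1],W[...,2]
for a,b in((.03,.05),(.05,.07),(.07,.085)):
    m=(abs(X-.433)<.03)&(abs(Y-.32)<.03)&(Z>a)&(Z<b); print(m.sum(), np.round(W[m].mean(0),4) if m.any() else "",np.round(W[m].min(0),3),np.round(W[m].max(0),3))
P=np.array([p[0],p[1],.05]); c=camera_params("side"); q=np.array(c["R"])@P+c["t"]; f=cam("side")[1]
u,v=int(q[0]/q[2]*f+c["cx"]),int(q[1]/q[2]*f+c["cy"]); print(u,v)
cv2.imwrite("pics/d.png",cv2.resize(im[v-35:v+35,u-40:u+40],None,fx=7,fy=7))
E
```

```text
time_s: 15.78
position: [0.4324, 0.3193, 0.1081]
tool_rot: [[0.67, 0.742, -0.007], [0.742, -0.67, 0.029], [0.016, -0.025, -1.0]]
wrist_force: [0.4, -0.4, -0.7]
grip_width: 0.027
grasp_force: 58.8
t15.8 pos [0.4324 0.3193 0.1081] psi 47.9 w 0.027 | shift units [0.   0.02 0.93] then turn -0.02
16 [0.4293 0.3055 0.0462] [0.416 0.299 0.042] [0.445 0.315 0.05 ]
53 [0.4284 0.3061 0.0592] [0.414 0.296 0.05 ] [0.446 0.326 0.07 ]
39 [0.4264 0.3061 0.0768] [0.413 0.295 0.07 ] [0.444 0.323 0.085]
225 182
```

View pics/d.png

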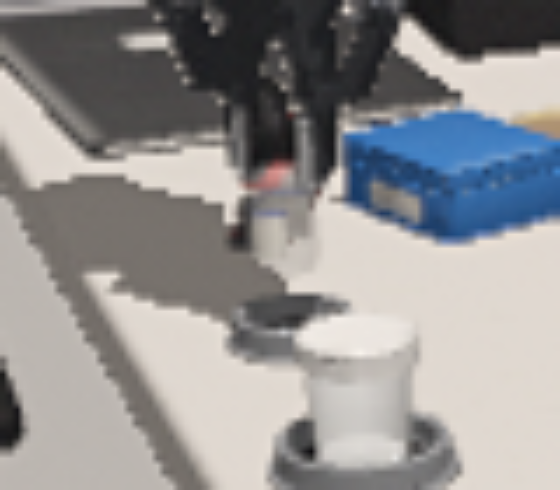

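```bash
python3 - <<'E'
from h import *
from scipy.optimize import least_squares
im,d=capture("side"); W=cloud("side",d); X,Y,Z=W[...,0],W[...,1],W[...,2]
m=(np.hypot(X-.431,Y-.316)<.03)&(Z>.046)&(Z<.075); P=W[m][:,:2]
r=least_squares(lambda c:np.hypot(*(P-c).T)-.0165,[.431,.316],loss="soft_l1",f_scale=.002); print("bottle",r.x,np.std(r.fun),m.sum())
m=(np.hypot(X-.4327,Y-.32)<.04)&(Z>.013)&(Z<.02); P=W[m][:,:2].astype(np.float32); print("holder",m.sum(),cv2.minEnclosingCircle(P),P.min(0),P.max(0))
m=(np.hypot(X-.421,Y-.143)<.04)&(Z>.055); P=W[m][:,:2].astype(np.float32); print("cup",cv2.minEnclosingCircle(P))
im,d=capture("top"); W=cloud("top",d); X,Y,Z=W[...,0],W[...,1],W[...,2]
m=(np.hypot(X-.431,Y-.316)<.04)&(Z>.03)&(Z<.08); print("top cam",m.sum(),np.round(W[m].min(0),3),np.round(W[m].max(0),3)) 
E
```

```text
bottle [0.4317227  0.31903052] 0.0031118793442511477 77
holder 46 ((0.43237045407295227, 0.32191014289855957), 0.032427918165922165) [0.40434343 0.2912664 ] [0.46454516 0.3525434 ]
cup ((0.422416090965271, 0.14243647456169128), 0.027919473126530647)
top cam 63 [0.414 0.301 0.046] [0.447 0.319 0.079]
```

```bash
python3 -m pendant '0.03 0 0.35 0 1; 0 0 0.35 0 1; 0 0 0.18 0 1; 0 0 0 0 1'; python3 -m pendant '0 0 0.04 0 1; 0 0 0 0 1'
```

```text
time_s: 16.42
position: [0.433, 0.3219, 0.0729]
tool_rot: [[0.67, 0.743, -0.007], [0.742, -0.669, 0.029], [0.017, -0.025, -1.0]]
wrist_force: [-0.6, 0.2, -1.1]
grip_width: 0.0271
grasp_force: 58.8
time_s: 16.68
position: [0.4341, 0.3225, 0.0726]
tool_rot: [[0.67, 0.743, -0.004], [0.742, -0.669, 0.03], [0.02, -0.024, -1.0]]
wrist_force: [-0.5, 0.2, -0.1]
grip_width: 0.027
grasp_force: 58.8
```

```bash
python3 -m pendant '0 0 0.06 0 1; 0 0 0 0 1';python3 -m pendant '0 0 0 0 0.4; 0 0 0 0 0; 0 0 0 0 -0.4; 0 0 0 0 -1; 0 0 0 0 -1'; python3 -m pendant '0 0 -0.3 0 -1; 0 0 -0.7 0 -1; 0 0 -1 0 -1; 0 0 -1 0 -1; 0 0 0 0 -1'; python3 plan.py .4522 -.171 .15 48
python3 - <<'E'
from h import *
im,d=capture("side"); W=cloud("side",d); X,Y,Z=W[...,0],W[...,1],W[...,2]
m=(np.hypot(X-.4327,Y-.32)<.03)&(Z>.085);print(m.sum(),W[m].mean(0),W[m][:,2].max())
E
```

```text
time_s: 16.92
position: [0.4349, 0.323, 0.0713]
tool_rot: [[0.67, 0.743, -0.003], [0.742, -0.669, 0.032], [0.022, -0.023, -0.999]]
wrist_force: [-1.2, -0.8, 6.4]
grip_width: 0.0268
grasp_force: 60.1
time_s: 17.55
position: [0.4338, 0.3224, 0.0698]
tool_rot: [[0.67, 0.743, -0.005], [0.742, -0.669, 0.03], [0.019, -0.024, -1.0]]
wrist_force: [0.9, -0.3, -0.2]
grip_width: 0.0857
grasp_force: 0.0
time_s: 18.18
position: [0.437, 0.3201, 0.1945]
tool_rot: [[0.67, 0.743, 0.002], [0.742, -0.669, 0.034], [0.027, -0.021, -0.999]]
wrist_force: [0.2, 0.3, -1.1]
grip_width: 0.0854
grasp_force: 0.0
t18.2 pos [0.437  0.3201 0.1945] psi 47.9 w 0.085 | shift units [-8.89  8.52  0.69] then turn -0.01
261 [0.42577615 0.31119059 0.27185838] 0.4476482033872957
```

```bash
python3 -m pendant '-0.81 0.775 0 0 -1; -0.81 0.775 0 0 -1; -0.81 0.775 0 0 -1; -0.81 0.775 0 0 -1; -0.81 0.775 0 0 -1' >/dev/null; python3 -m pendant '-0.81 0.775 0 0 -1; -0.81 0.775 0 0 -1; -0.81 0.775 0 0 -1; -0.81 0.775 0 0 -1; -0.81 0.775 0 0 -1' >/dev/null; python3 -m pendant '-0.81 0.775 0 0 -1; 0 0 0 1 -1; 0 0 0 1 -1; 0 0 0 1 -1; 0 0 0 1 -1' >/dev/null; python3 -m pendant '0 0 0 1 -1; 0 0 0 1 -1; 0 0 0 1 -1; 0 0 0 1 -1; 0 0 0 0 -1'
python3 plan.py .4522 -.171 .15 7.3
python3 - <<'E'
from h import *
s=sense()
for n in("wrist","top"):
    im,d=capture(n); W=cloud(n,d,s); X,Y,Z=W[...,0],W[...,1],W[...,2]
    def R(t,m):
        if m.sum()>20:
            c,sz,a=cv2.minAreaRect(W[m][:,:2].astype(np.float32)); print(n,t,m.sum(),np.round(c,4),np.round(sz,4),round(a,1),np.median(W[m][:,2]))
    B=(abs(X-.44)<.06)&(abs(Y+.172)<.06)
    R("box",B&(Z>.031)&(Z<.038)); R("timer",B&(Z>.012)&(Z<.0205)); 
    cv2.imwrite(f"pics/e_{n}.png",im)
    H=(np.hypot(X-.4327,Y-.32)<.03)&(Z>.085); print(H.sum(), W[H].mean(0) if H.any() else"")
E
```

```text
time_s: 20.72
position: [0.4482, -0.1735, 0.1739]
tool_rot: [[0.99, 0.139, -0.007], [0.14, -0.99, 0.031], [-0.003, -0.032, -0.999]]
wrist_force: [0.3, -0.4, -0.0]
grip_width: 0.0855
grasp_force: 0.0
t20.7 pos [ 0.4482 -0.1735  0.1739] psi 8.0 w 0.086 | shift units [ 0.11 -0.03  0.6 ] then turn 0.14
wrist box 3309 [ 0.4531 -0.1704] [0.0523 0.0518] 6.7 0.03510334016202665
wrist timer 1267 [ 0.438  -0.1713] [0.082  0.0642] 7.2 0.018767457844884844
0 
top box 180 [ 0.4551 -0.1709] [0.0465 0.0521] 7.4 0.03393130760381732
top timer 193 [ 0.415  -0.1615] [0.0869 0.0477] 52.9 0.0177632058928359
45 [0.43594707 0.3171285  0.09504911]
```

View pics/e_wrist.png

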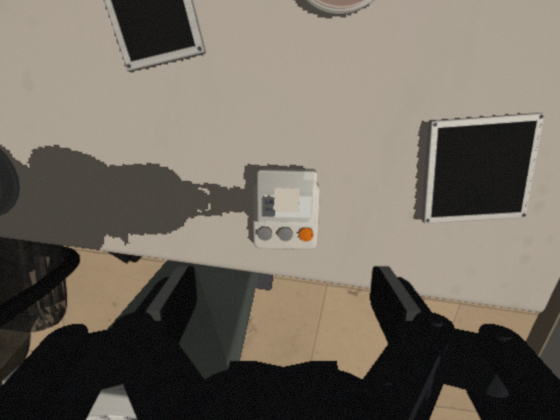

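```bash
python3 plan.py .453 -.1707 .048 7; python3 -m pendant '0.14 0.04 0.8 0.2 -1; 0 0 0.9 0 -1; 0 0 0.8 0 -1; 0 0 0.4 0 -1; 0 0 0 0 -1'; python3 plan.py .453 -.1707 .047 7
```

```text
t20.8 pos [ 0.4485 -0.1737  0.1743] psi 8.0 w 0.085 | shift units [0.13 0.04 3.16] then turn 0.21
time_s: 21.45
position: [0.4528, -0.1705, 0.0576]
tool_rot: [[0.993, 0.122, -0.008], [0.122, -0.992, 0.032], [-0.004, -0.033, -0.999]]
wrist_force: [0.1, -0.0, 0.3]
grip_width: 0.0853
grasp_force: 0.0
t21.4 pos [ 0.4528 -0.1705  0.0576] psi 7.0 w 0.085 | shift units [0.01 0.01 0.27] then turn 0.0
```

```bash
python3 -m pendant '0 0 0.27 0 -1; 0 0 0 0 -0.3; 0 0 0 0 0; 0 0 0 0 0.3'; python3 -m pendant '0 0 0 0 1; 0 0 0 0 1; 0 0 0 0 1'; python3 plan.py .453 -.1707 .047 7
python3 - <<'E'
from h import *
s=sense();im,d=capture("wrist"); cv2.imwrite("pics/f.png",im[150:330,180:400].repeat(3,0).repeat(3,1))
E
```

```text
time_s: 21.95
position: [0.4549, -0.1713, 0.0492]
tool_rot: [[0.993, 0.121, -0.003], [0.121, -0.992, 0.029], [0.0, -0.03, -1.0]]
wrist_force: [-1.0, -0.2, 4.8]
grip_width: 0.05
grasp_force: 62.6
time_s: 22.32
position: [0.4549, -0.1714, 0.0492]
tool_rot: [[0.993, 0.121, -0.003], [0.121, -0.992, 0.029], [0.0, -0.029, -1.0]]
wrist_force: [-0.4, 0.1, 6.5]
grip_width: 0.0495
grasp_force: 62.7
t22.3 pos [ 0.4549 -0.1714  0.0492] psi 7.0 w 0.050 | shift units [-0.05 -0.02  0.06] then turn -0.01
```

View pics/f.png

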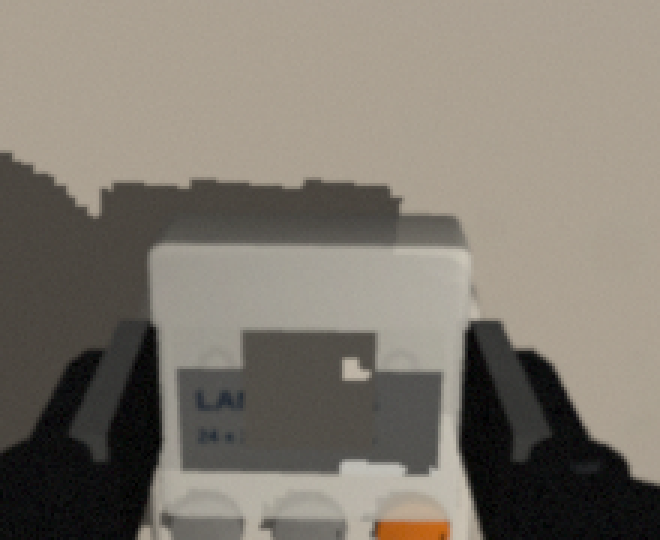

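```bash
python3 -m pendant '0 0 -0.1 0 1; 0 0 -0.3 0 1; 0 0 -0.8 0 1; 0 0 -0.8 0 1; 0 0 0 0 1';python3 -m pendant '0 0 0 -0.9 1; 0 0 0 -0.9 1; 0 0 0 -0.7 1'; python3 plan.py .5845 -.0404 .11 19.6
python3 - <<'E'
from h import *
s=sense();im,d=capture("wrist"); cv2.imwrite("pics/g.png",im)
W=cloud("wrist",d,s); m=(W[...,2]>.05)&(np.hypot(W[...,0]-.455,W[...,1]+.17)<.045)&(im.min(2)>90);print(m.sum()); 
if m.sum()>50: print(cv2.minAreaRect(W[m][:,:2].astype(np.float32)),np.median(W[m][:,2]))
X,Y,Z=W[...,0],W[...,1],W[...,2]
E
```

```text
time_s: 23.0
position: [0.4567, -0.1746, 0.1312]
tool_rot: [[0.993, 0.121, 0.0], [0.121, -0.992, 0.027], [0.004, -0.027, -1.0]]
wrist_force: [-0.1, -0.1, -0.7]
grip_width: 0.05
grasp_force: 62.3
time_s: 23.38
position: [0.4539, -0.173, 0.1274]
tool_rot: [[0.942, 0.335, -0.006], [0.335, -0.942, 0.031], [0.004, -0.031, -1.0]]
wrist_force: [-0.7, 0.1, -0.8]
grip_width: 0.0498
grasp_force: 62.3
t23.4 pos [ 0.4539 -0.173   0.1274] psi 19.6 w 0.050 | shift units [ 4.18 -2.01  0.52] then turn -0.0
7184
((0.4532195031642914, -0.17328529059886932), (0.05310806259512901, 0.07955901324748993), 20.51664924621582) 0.11311996843903965
```

View pics/g.png

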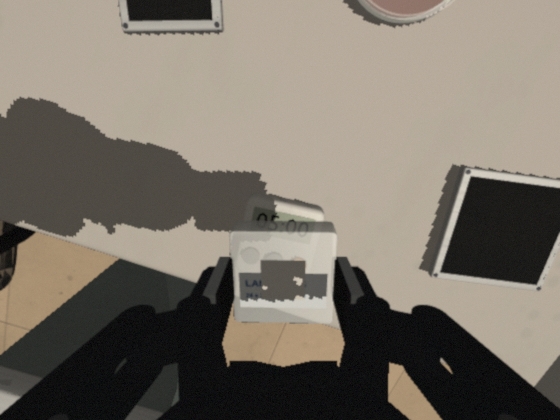

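```bash
python3 -m pendant '0.84 -0.4 0 0 1; 0.84 -0.4 0 0 1; 0.84 -0.4 0 0 1; 0.84 -0.4 0 0 1; 0.84 -0.4 0 0 1'>/dev/null; python3 -m pendant '0 0 0.8 0 1; 0 0 0.4 0 1; 0 0 0 0 1'; python3 plan.py .5847 -.0405 .0435 19.6
python3 - <<'E'
from h import *
s=sense();im,d=capture("wrist")
W=cloud("wrist",d,s); X,Y,Z=W[...,0],W[...,1],W[...,2]
B=np.hypot(X-.585,Y+.04)<.06
for a,b in((.055,.08),(.007,.016)):
  m=B&(Z>a)&(Z<b)&((im.max(2)>90) if a>.03 else True); print(m.sum())
  if m.sum()>50: print(cv2.minAreaRect(W[m][:,:2].astype(np.float32)),np.median(W[m][:,2]))
E
```

```text
time_s: 24.42
position: [0.5839, -0.0405, 0.0815]
tool_rot: [[0.943, 0.332, -0.01], [0.332, -0.943, 0.031], [0.001, -0.032, -0.999]]
wrist_force: [-0.2, -0.1, -0.9]
grip_width: 0.0499
grasp_force: 62.3
t24.4 pos [ 0.5839 -0.0405  0.0815] psi 19.4 w 0.050 | shift units [0.02 0.04 0.95] then turn -0.04
7121
((0.5812450051307678, -0.0361037477850914), (0.05268622934818268, 0.07009396702051163), 18.987442016601562) 0.0672448038574795
4418
((0.594573974609375, -0.03596746549010277), (0.05118934065103531, 0.07045315206050873), 19.491018295288086) 0.012924901719570621
```

```bash
python3 -m pendant '0.04 0.04 0.5 -0.04 1; 0 0 0.35 0 1; 0 0 0.08 0 1; 0 0 0 0 1'; python3 -m pendant '0 0 0.05 0 1; 0 0 0 0 1'; python3 plan.py .5847 -.0405 .0435 19.6
```

```text
time_s: 24.98
position: [0.5879, -0.0406, 0.0465]
tool_rot: [[0.942, 0.336, -0.005], [0.336, -0.941, 0.03], [0.005, -0.03, -1.0]]
wrist_force: [-0.7, -0.0, 0.2]
grip_width: 0.0499
grasp_force: 62.3
time_s: 25.22
position: [0.5882, -0.0404, 0.0446]
tool_rot: [[0.942, 0.336, -0.004], [0.336, -0.941, 0.03], [0.006, -0.03, -1.0]]
wrist_force: [0.8, 0.9, -0.3]
grip_width: 0.0497
grasp_force: 62.3
t25.2 pos [ 0.5882 -0.0404  0.0446] psi 19.7 w 0.050 | shift units [-0.08 -0.03  0.03] then turn 0.01
```

```bash
python3 -m pendant '-0.08 -0.02 0 0 1; 0 0 0.05 0 1; 0 0 0 0 1'; python3 -m pendant '0 0 0 0 0.2; 0 0 0 0 -0.2; 0 0 0 0 -0.6; 0 0 0 0 -1; 0 0 0 0 -1'; python3 -m pendant '0 0 -0.4 0 -1; 0 0 -0.9 0 -1; 0 0 -0.9 0 -1; 0 0 -0.3 0 -1'
python3 - <<'E'
from h import *
s=sense();im,d=capture("wrist")
W=cloud("wrist",d,s); X,Y,Z=W[...,0],W[...,1],W[...,2]
B=np.hypot(X-.585,Y+.04)<.06
for a,b in((.02,.04),(.007,.018)):
  m=B&(Z>a)&(Z<b); print(cv2.minAreaRect(W[m][:,:2].astype(np.float32)),np.median(W[m][:,2]))
E
python3 plan.py .431 -.172 .14 7
```

```text
time_s: 25.6
position: [0.5845, -0.0407, 0.0432]
tool_rot: [[0.942, 0.336, -0.005], [0.336, -0.941, 0.03], [0.005, -0.03, -1.0]]
wrist_force: [-2.8, 0.3, 7.7]
grip_width: 0.0499
grasp_force: 63.1
time_s: 26.22
position: [0.5846, -0.0406, 0.042]
tool_rot: [[0.942, 0.336, -0.005], [0.336, -0.941, 0.03], [0.005, -0.03, -1.0]]
wrist_force: [-0.1, 0.3, -1.3]
grip_width: 0.0854
grasp_force: 0.0
time_s: 26.72
position: [0.5871, -0.0441, 0.1458]
tool_rot: [[0.942, 0.336, 0.001], [0.336, -0.941, 0.029], [0.01, -0.027, -1.0]]
wrist_force: [0.4, -0.4, 0.7]
grip_width: 0.0854
grasp_force: 0.0
((0.5832576751708984, -0.03948361426591873), (0.05247839540243149, 0.05208679661154747), 19.775588989257812) 0.029051912835388806
((0.5857053399085999, -0.03907205909490585), (0.069851815700531, 0.07010771334171295), 19.59143829345703) 0.01281798797189962
t26.8 pos [ 0.5872 -0.0441  0.146 ] psi 19.7 w 0.086 | shift units [-4.75  1.7   0.05] then turn 2.53
```

Box is placed within about 3 mm of its stand's centre and square. Now the timer.

```bash
python3 -m pendant '-0.95 0.34 0 0 -1; -0.95 0.34 0 0 -1; -0.95 0.34 0 0 -1; -0.95 0.34 0 0 -1; -0.95 0.34 0 0 -1'>/dev/null;  python3 -m pendant '0 0 0 0.84 -1; 0 0 0 0.84 -1; 0 0 0 0.84 -1; 0 0 0 0 -1'>/dev/null
python3 - <<'E'
from h import *
s=sense();im,d=capture("wrist")
W=cloud("wrist",d,s); X,Y,Z=W[...,0],W[...,1],W[...,2]
m=(np.hypot(X-.43,Y+.172)<.06)&(Z>.010)&(Z<.03); print(cv2.minAreaRect(W[m][:,:2].astype(np.float32)),np.median(W[m][:,2]))
m=(np.hypot(X-.499,Y+.344)<.075)&(Z>.007)&(Z<.018); print(cv2.minAreaRect(W[m][:,:2].astype(np.float32)),np.median(W[m][:,2]))
E
python3 plan.py .431 -.172 .031 7
```

```text
((0.4312697947025299, -0.17222106456756592), (0.06828130036592484, 0.06414676457643509), 7.6237568855285645) 0.01921443909355488
((0.4990999698638916, -0.33866071701049805), (0.09616435319185257, 0.0891018882393837), 12.336270332336426) 0.013204241990518562
t27.9 pos [ 0.4285 -0.1713  0.1384] psi 7.1 w 0.086 | shift units [0.07 0.11 2.68] then turn 0.03
```

```bash
python3 -m pendant '0.07 0.11 0.7 -0.1 -1; 0 0 0.9 0 -1; 0 0 0.7 0 -1; 0 0 0.2 0 -1; 0 0 0 0 -1'; python3 plan.py .4313 -.1722 .033 7.6
```

```text
time_s: 28.58
position: [0.4317, -0.1724, 0.039]
tool_rot: [[0.991, 0.132, -0.006], [0.132, -0.991, 0.031], [-0.002, -0.031, -1.0]]
wrist_force: [0.2, 0.2, -0.3]
grip_width: 0.0857
grasp_force: 0.0
t28.6 pos [ 0.4317 -0.1724  0.039 ] psi 7.6 w 0.086 | shift units [-0.01 -0.    0.15] then turn -0.0
```

```bash
python3 -m pendant '0 0 0.14 0 -1; 0 0 0 0 -0.6; 0 0 0 0 -0.3; 0 0 0 0 1; 0 0 0 0 1'; python3 -m pendant '0 0 0 0 1; 0 0 0 0 1';  python3 -m pendant '0 0 -0.1 0 1; 0 0 -0.4 0 1; 0 0 -0.8 0 1; 0 0 -0.8 0 1'; python3 plan.py .499 -.344 .1 12.4
python3 - <<'E'
from h import *
s=sense();im,d=capture("wrist"); cv2.imwrite("pics/i.png",im)
E
```

```text
time_s: 29.2
position: [0.4324, -0.173, 0.0349]
tool_rot: [[0.991, 0.131, -0.004], [0.132, -0.991, 0.029], [0.0, -0.029, -1.0]]
wrist_force: [-2.3, 0.2, 8.7]
grip_width: 0.0611
grasp_force: 62.6
time_s: 29.45
position: [0.4324, -0.173, 0.0349]
tool_rot: [[0.991, 0.131, -0.004], [0.132, -0.991, 0.029], [0.0, -0.029, -1.0]]
wrist_force: [-2.5, -0.1, 9.4]
grip_width: 0.0607
grasp_force: 62.6
time_s: 29.95
position: [0.432, -0.1747, 0.1183]
tool_rot: [[0.991, 0.132, -0.006], [0.132, -0.991, 0.031], [-0.001, -0.031, -1.0]]
wrist_force: [-0.1, -0.1, -0.7]
grip_width: 0.0604
grasp_force: 65.0
t29.9 pos [ 0.432  -0.1747  0.1183] psi 7.6 w 0.060 | shift units [1.1  4.43 0.32] then turn -0.97
```

View pics/i.png

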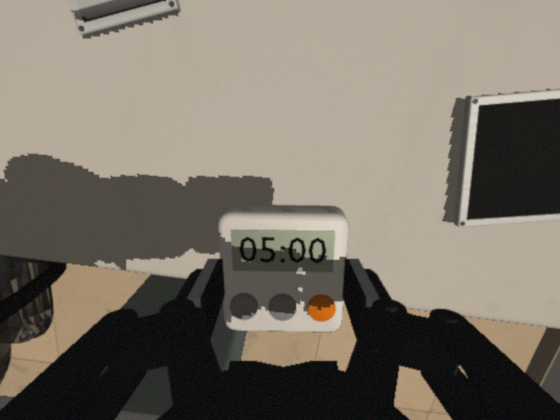

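```bash
python3 -m pendant '0.22 0.88 0 0 1; 0.22 0.88 0 0 1; 0.22 0.88 0 0 1; 0.22 0.88 0 0 1; 0.22 0.9 0 0 1'>/dev/null; python3 -m pendant '0 0 0.4 -0.5 1; 0 0 0.5 -0.47 1; 0 0 0 0 1'; python3 plan.py .499 -.344 .048 12.4
```

```text
time_s: 31.0
position: [0.4977, -0.3422, 0.0742]
tool_rot: [[0.977, 0.214, -0.008], [0.214, -0.976, 0.033], [-0.001, -0.034, -0.999]]
wrist_force: [-0.2, 0.6, -1.1]
grip_width: 0.0607
grasp_force: 65.0
t31.0 pos [ 0.4977 -0.3422  0.0742] psi 12.4 w 0.061 | shift units [0.02 0.07 0.65] then turn -0.0
```

```bash
python3 -m pendant '0.02 0.07 0.35 0 1; 0 0 0.28 0 1; 0 0 0 0 1'; python3 plan.py .499 -.344 .0465 12.4; python3 -m pendant '0 0 0.06 0 1; 0 0 0 0 1'; python3 plan.py .499 -.344 .0465 12.4
```

```text
time_s: 31.38
position: [0.4995, -0.3444, 0.0496]
tool_rot: [[0.977, 0.215, -0.007], [0.215, -0.976, 0.032], [0.0, -0.032, -0.999]]
wrist_force: [0.2, 0.1, -0.3]
grip_width: 0.0601
grasp_force: 65.0
t31.4 pos [ 0.4995 -0.3444  0.0496] psi 12.4 w 0.060 | shift units [-0.01 -0.01  0.08] then turn 0.0
time_s: 31.62
position: [0.5004, -0.3451, 0.0486]
tool_rot: [[0.977, 0.215, -0.005], [0.215, -0.976, 0.03], [0.002, -0.03, -1.0]]
wrist_force: [-0.9, -0.4, -1.0]
grip_width: 0.0603
grasp_force: 65.1
t31.6 pos [ 0.5004 -0.3451  0.0486] psi 12.4 w 0.060 | shift units [-0.03 -0.03  0.05] then turn 0.0
```

```bash
python3 -m pendant '-0.02 -0.03 0.06 0 1; 0 0 0 0 1'; python3 -m pendant '0 0 0 0 0; 0 0 0 0 -0.4; 0 0 0 0 -0.7; 0 0 0 0 -1; 0 0 0 0 -1'; python3 -m pendant '0 0 -0.4 0 -1; 0 0 -0.9 0 -1; 0 0 -0.9 0 -1; 0 0 -0.9 0 -1; 0 0 0 0 -1'; python3 -m pendant '-1 0.5 0 0 -1; -1 0.5 0 0 -1; -1 0.5 0 0 -1;-1 0.5 0 0 -1; 0 0 0 0 -1'
python3 - <<'E'
from h import *
im,d=capture("top"); W=cloud("top",d); X,Y,Z=W[...,0],W[...,1],W[...,2]; cv2.imwrite("pics/z.png",cv2.resize(im[80:300,100:460],None,fx=2.2,fy=2.2))
def N(x,y,r,a,b): return W[(np.hypot(X-x,Y-y)<r)&(Z>a)&(Z<b)]
for n,a in(("timer",(.499,-.344,.06,.024,.04)),("tstand",(.499,-.344,.08,.007,.018)),("box",(.5845,-.04,.05,.02,.04)),("bstand",(.5845,-.04,.06,.007,.018)),("cup",(.421,.1425,.05,.05,.08)),("cuph",(.421,.1425,.05,.012,.02)),("bulb",(.4327,.32,.04,.085,.12)),("both",(.4327,.32,.04,.012,.02)),("dish",(.65,-.1867,.06,.01,.02))):
    p=N(*a); print(n,len(p),cv2.minAreaRect(p[:,:2].astype(np.float32)) if len(p)>4 else"",np.median(p[:,2]) if len(p) else "")
E
```

```text
time_s: 31.88
position: [0.5, -0.3446, 0.047]
tool_rot: [[0.977, 0.215, -0.003], [0.215, -0.976, 0.029], [0.003, -0.029, -1.0]]
wrist_force: [-1.2, 0.5, 3.8]
grip_width: 0.0605
grasp_force: 66.4
time_s: 32.5
position: [0.4989, -0.3436, 0.0455]
tool_rot: [[0.977, 0.215, -0.006], [0.215, -0.976, 0.031], [0.001, -0.031, -1.0]]
wrist_force: [0.3, 0.0, -0.1]
grip_width: 0.0856
grasp_force: 0.0
time_s: 33.12
position: [0.5019, -0.3495, 0.1747]
tool_rot: [[0.977, 0.215, 0.001], [0.215, -0.976, 0.025], [0.007, -0.024, -1.0]]
wrist_force: [-0.4, -0.2, -0.2]
grip_width: 0.0851
grasp_force: 0.0
time_s: 33.75
position: [0.3583, -0.4616, 0.1668]
tool_rot: [[0.978, 0.21, -0.006], [0.21, -0.977, 0.031], [0.001, -0.031, -1.0]]
wrist_force: [0.8, 0.2, -0.1]
grip_width: 0.0853
grasp_force: 0.0
timer 760 ((0.49734166264533997, -0.3435724973678589), (0.06778307259082794, 0.06458835303783417), 12.173531532287598) 0.030211101102088033
tstand 780 ((0.49900949001312256, -0.34374183416366577), (0.09585992246866226, 0.09664753079414368), 12.128922462463379) 0.01190604427102427
box 468 ((0.5824921727180481, -0
[... 224 characters left out ...]
 0.011879651398368505
cup 491 ((0.42202022671699524, 0.1460193395614624), (0.05371839553117752, 0.05416504293680191), 88.85139465332031) 0.06455962147145916
cuph 184 ((0.4218953251838684, 0.13993015885353088), (0.07846319675445557, 0.07310643047094345), 3.7094902992248535) 0.015910771331534408
bulb 45 ((0.43623262643814087, 0.3183664381504059), (0.01290311198681593, 0.01303727738559246), 88.24524688720703) 0.09718797581418925
both 176 ((0.43152686953544617, 0.3199741244316101), (0.05902557820081711, 0.0588093176484108), 88.36654663085938) 0.015987003516176147
dish 995 ((0.64983069896698, -0.18658530712127686), (0.08714387565851212, 0.08599518239498138), 88.76610565185547) 0.01497872082165917
```

View pics/z.png

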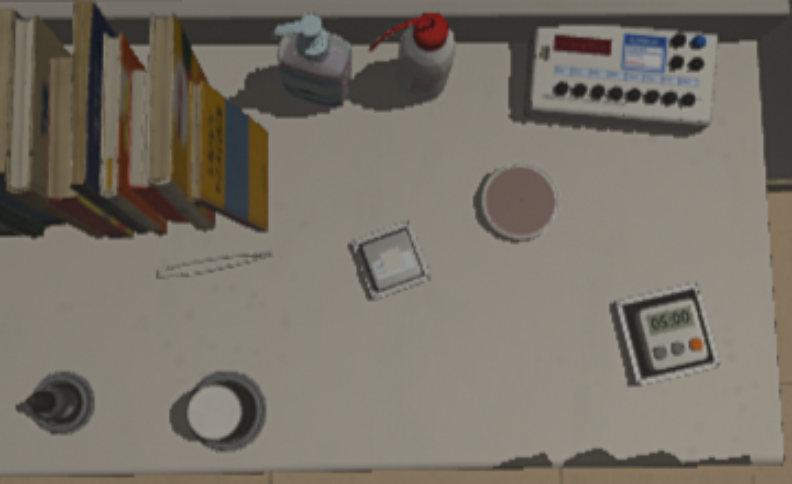

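```bash
python3 -c "
from bench import *; print(hand_in())"
```

```text
the job is handed in; nothing more can be done
None
```

I handed the job in at about 34 s of robot time; the last overhead picture shows the timer, cover-slip box, cup and bottle upright and released, each within about 5 mm of its place's centre. The timer and box are square to within 1 degree, the dish has not moved, and the forceps look untouched; `hand_in()` gave no verdict.

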